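# Clear the carrier lane and set its stop

### The arm

A 6-joint arm with a two-finger parallel gripper is mounted at the origin on the work surface; the furniture and walls round the work are solid. World frame = base frame: x ahead of the robot, y to its left, z up, the work surface at z = 0. Lengths are in m, angles in rad, forces in N, time in s.
With the tool pointing down it reaches from about 0.35 to 1 m from the base axis. Payload 7.1 kg.
Tool frame: the origin (TCP) lies midway between the tips of the shut fingers; the grasp point (between the pads) lies 19 mm behind it; z points along the fingers, y is the line along which they close (so a half turn about z gives the same grasp; the last joint's range is limited). The gripper opens to 85 mm and grips with 20 to 120 N. Pads are 22 mm wide; open, the fingers measure 114 mm over their backs; the gripper's body (76 mm by 85 mm) begins 54 mm behind the grasp point. The pads swing forward as they close: fully open they stand 13 mm farther back than shut.
Start: joints at [1.299, 0.423, 1.63, -0, 1.089, -0.019], TCP at [0.156, 0.605, 0.231] pointing down, gripper open.
Joint ranges: [-3, 3], [-0.9, 2.11], [0.09, 2.58], [-1.31, 4.45], [0.11, 2.69], [-2.54, 2.54]. Speed limits (rad/s): [2.39, 2.39, 3.01, 3.14, 3.14, 3.14].

### API

Orientations are given as [roll, pitch, yaw] about the fixed x, y, z axes, in that order (R = Rz(yaw) Ry(pitch) Rx(roll)).
In Python, from rig import r, eyes gives the robot as it stands.
- The arm moves only by the tool step_arm, never from a script. Its arguments are lists of equal length, an entry for each row: "dp": the shift along the tool's x, y, z in units of 40 mm (1.0 is 40 mm), a list of three; "rot": the turn, a rotation vector about the tool's x, y, z in rad, a list of three; "fingers": the closure in counts, from 0 (fully open) to 255 (shut). In form: {"dp": [[tx, ty, tz], ...], "rot": [[ax, ay, az], ...], "fingers": [fingers, ...]}. A call has 1 to 12 rows; each row shifts and turns the commanded pose from where the row before left it, along the tool's axes as they then stand; what a row does not reach is not made up. A row lasts 1/8 s, in which the tool goes at most 62.5 mm and 10.7 degrees, less where a joint would pass 70% of its speed; a pose out of reach is approached as far as the arm can. A call is refused whole if a number of a shift passes 1 or a number of a turn 0.188, either way. A call with a gripper value outside its range is refused whole. The fingers move at their own pace and stop on an object; the grip force is fixed at half the most. Time passes only in rows, so rows that do not move let the fingers close. It gives the time, the measured TCP pose, the force, the opening and the grip force at its end, in the units of the state.
- r.state(): the state, without advancing time (a new reading comes with each control period).
- eyes.capture(name): name is "scene" or "top"; returns the picture (384x512x3 uint8, red, green, blue); there is no depth.
- eyes.get_calibration(name): a dict with "camera_matrix" (3x3 intrinsics, pixels), "pose" (4x4, takes a point from camera to world coordinates). Camera axes: x right, y down, z forward; pixel columns grow to the right and rows downward; lengths in m; the calibration is good to about 2 mm. A picture is of the moment at which its call begins. get_calibration takes no time and is no camera call.
- r.job_done(): hands the job in; it is judged then, once.
The state is a dict: "time": time; "joint_positions": joint angles; "dq": joint speeds; "joint_torque": joint torques, N m; "eef_pos": TCP position; "tool_rot": TCP orientation; "contact_force": force on the tool from outside, world axes, zero at the start; "ft_torque": the same for the moment, N m; "finger_gap": opening from 0.0 (shut) to 1.0 (fully open); "grasp_force": force on a finger pad.
Only numpy, scipy, OpenCV 4.12 (cv2) and the standard library are available. Lean on these libraries where they do the work, as an engineer would, in place of code of your own. Each camera call takes 0.05 s, during which the arm holds its last target. There are 200 camera calls.

### The job

Get the carrier lane ready: take the upright brush from its black pad and sweep the two pieces of scrap (the broken white carrier piece and the black pen cap) along the lane and out of its open end into the beige pan, without touching them with the fingers. Stand the brush back upright on its pad, then slide the blue stop along its bar until its red pointer lines up with the orange mark, hold it still there and let go. Leave the two sample carriers beside the work standing where they are.

Things in the scene. Friction and masses are not known exactly. Their poses are not given: they have to be found in the camera images.
- lane: Fixed carrier lane: a grey base with an aluminium channel 270 mm long and 110 mm wide inside, front and rear rims 6 mm thick and 12 mm above the deck. Origin: on the bench, below the middle of the channel. z is up, y runs along the lane (closed end +135 mm, open end -135 mm), x points to the rear: a 14 mm bar at x = 85, z = 88 mm runs along y, with end blocks at y = +123 and -110 mm.
- lane_deck (a point): Middle of the channel, on the deck's top face (x = 0, y = 0 of the lane, 34 mm above the bench). Axes as the lane.
- open_end (a point): Middle of the deck's open end, on its top face: beyond it things drop into the pan.
- canopy_edge (a point): Middle of the lower front edge (white) of the clear splash canopy that hangs over the rear half of the lane, all along it, 262 to 277 mm above the bench, from lane x = -8 to 120 mm. A vertical gripper over the middle of the channel hits it: in the lane the tool must lean about 28 to 42 degrees, its top toward the lane's -x, away from the canopy.
- stop (a joint): Travel of the blue stop along the bar, in m: 0 near the closed end (lane y = +90 mm), growing toward the open end (lane y = 0.090 - value), limit 0.175. It takes about 3 N to slide (it slides freely, no jamming) and stays where it is left.
- stop_grip (a point): Grip point on the blue stop's upright fin, over the middle of the channel, 108 mm above the bench; axes as the lane. The fin is 12 mm thick along lane y, 36 mm wide along x, its top at 128 mm. Under it a blue arm 12 mm thick crosses the channel at 50 to 66 mm, with a lip down to 3 mm above the deck, and ends at the rear in a black collar on the bar, 36 mm long.
- stop_pointer (a point): Tip of the red pointer at the front end of the stop's arm, over the front rim, 52 mm above the bench (at the same lane y as the fin).
- mark: The orange mark, 8 mm wide along the lane, clipped over the front rim and fixed; origin on its middle line, 2 mm below its top, 46 mm above the bench. Its axes are the lane's: the pointer lines up when it has the same lane y as this origin.
- pan: Beige catch pan with a 20 mm rim, inside 200 mm along its x and from y = -93 to +106 mm, floor 4 mm thick, fixed on the bench beyond the open end of the lane; the deck's end overhangs its rim by about 15 mm. Origin: on the bench, near its centre; axes as the lane.
- pad: Black rubber pad, 130 x 80 x 4 mm, fixed on the bench; origin: centre of its underside.
- brush_handle (a point): Grip point on the brush's upright pale wood handle, 104 mm above the bristles' lower face; axes are the brush's, z up. The handle is 16 mm thick (along y), 40 mm wide (x), from 46 to 131 mm up; the head 100 mm wide (x), 33 mm thick (y), 46 mm tall. About 160 g; stands by itself. With its x across the lane the head fits in the channel, 5 mm to spare at each side.
- brush_base (a point): Centre of the lower face of the brush's bristles (z = 4 mm when it stands on the pad). Axes as the brush.
- chip_center (a point): Centre of the broken white carrier piece, 62 x 30 x 24 mm, long along its x, lying beside the cap, loose on the lane's deck; the point is 10 mm above its underside.
- cap_center (a point): Centre of the black pen cap, 59 x 25 x 16 mm, long along its x, lying loose on the lane's deck; the point is half-way up. At the start the stop is on the closed-end side of both scrap pieces, with about 70 mm or more free deck between the stop's arm and the nearest scrap.
- carrier_tubes: Loose beige carrier with a few tubes, 32 x 188 x 97 mm, standing right of the pan; origin at the centre of its underside, long along its y. Leave it.
- carrier_empty: Loose empty beige carrier, 32 x 188 x 78 mm, standing right of the pad, nearer the robot; origin at the centre of its underside, long along its y. Leave it.
Things that resemble listed ones, but are neither listed nor needed, are in the scene too. Leave any purple look-alike of the part that bears brush_handle alone.

How it is judged:
On the way, in this order (a step that is already met when the one before it is completed fails the run):
1. both scrap pieces lie in the pan while the brush is off its pad (x of chip_center in the frame of pan between -0.105 and 0.105 m and y of chip_center in the frame of pan between -0.093 and 0.105 m and z of each of chip_center, cap_center in the frame of pan below 0.045 m and x of cap_center in the frame of pan between -0.105 and 0.105 m and y of cap_center in the frame of pan between -0.093 and 0.105 m and horizontal distance between brush_base and pad above 0.1 m), for 0.1 s.
2. the brush stands upright on its pad again (horizontal distance between brush_base and pad below 0.04 m and height (world z) of brush_base below 0.012 m and angle between brush_base's own z axis and vertical below 0.12 rad and contact force between the fingers and brush below 0.2 N), for 0.2 s.
3. the stop is held still by the fingers with its pointer at the mark (y of stop_pointer in the frame of mark between -0.005 and 0.005 m and velocity of joint stop between -0.01 and 0.01 m/s and contact force between the fingers and stop above 1 N), for 0.2 s.
At the end, for the whole second after the job is handed in: Both scrap pieces lie in the pan; the brush stands upright on its pad, its centre within 40 mm of the pad's centre; the stop is released and at rest with its pointer within 5 mm of the mark's middle line (x of chip_center in the frame of pan between -0.105 and 0.105 m and y of chip_center in the frame of pan between -0.093 and 0.105 m and z of each of chip_center, cap_center in the frame of pan below 0.045 m and x of cap_center in the frame of pan between -0.105 and 0.105 m and y of cap_center in the frame of pan between -0.093 and 0.105 m and y of stop_pointer in the frame of mark between -0.005 and 0.005 m and horizontal distance between brush_base and pad below 0.04 m and height (world z) of brush_base below 0.012 m and angle between brush_base's own z axis and vertical below 0.12 rad and velocity of joint stop between -0.005 and 0.005 m/s and linear speed of brush below 0.02 m/s); the robot touches nothing.
It fails at once if the fingers touch the scrap (contact force between the fingers and chip above 0.5 N or contact force between the fingers and cap above 0.5 N).
It fails at once if a sample carrier beside the work is pushed more than 30 mm or knocked over (distance of any of carrier_tubes, carrier_empty from where it was at the start of the episode above 0.03 m or angle between any of carrier_tubes, carrier_empty's own z axis and vertical above 0.5 rad).
It also fails if it takes over 64 s, if anything falls off the work surface, if the arm or the gripper's body presses on something with over 40 N, if the wrist force passes 120 N, or if a joint passes its speed limit or range.

## Working session

There is one attempt and no reset: what is moved stays moved. The work goes in short steps, Python scripts to look and compute and a tool call to move; the robot and the scene stay as the last step left them, time stands still between calls to the robot, and variables do not carry over. Pictures are saved under pics/ and viewed, at most 10 in all, crops included, and the job is handed in when it is done.

Besides the shell and the picture viewer there is one more tool, called after "Call:" as a command line: name --argument value ..., lists and objects as JSON in quotes. step_arm: Moves the arm, as the interface text tells. Its arguments: {"type":"object","properties":{"dp":{"type":"array","items":{"type":"array","items":{"type":"number"}}},"rot":{"type":"array","items":{"type":"array","items":{"type":"number"}}},"fingers":{"type":"array","items":{"type":"number"}}},"required":["dp","rot","fingers"]}

```bash
mkdir -p pics; ls
python3 - <<'E'
from rig import r, eyes
import cv2,numpy as np
s=r.state();print(s)
for n in("scene","top"):
    im=eyes.capture(n);cv2.imwrite(f"pics/{n}0.png",im[...,::-1])
    c=eyes.get_calibration(n);print(n,np.round(c["camera_matrix"],1).tolist(),np.round(c["pose"],4).tolist())
E
```

```text
pics
{'time': 0.0, 'joint_positions': array([ 1.29897138e+00,  4.23859411e-01,  1.63069304e+00,  7.11736385e-06,
        1.08859754e+00, -1.89777236e-02]), 'dq': array([-5.19540817e-04,  8.74320917e-04,  5.19982090e-05, -1.65009584e-03,
       -3.85524024e-04, -6.33512407e-04]), 'joint_torque': array([-2.81953755e-03, -5.57406914e+01, -2.81725216e+01, -1.73817793e-04,
        7.61324423e-03, -1.06033486e-06]), 'eef_pos': array([0.15616343, 0.60460913, 0.2305329 ]), 'tool_rot': array([-3.14003572e+00, -3.58524873e-05,  2.88874209e+00]), 'contact_force': array([-0.53019528, -0.68603258,  0.68111113]), 'ft_torque': array([ 0.01653774, -0.00204859,  0.07134433]), 'grasp_force': 0.0, 'finger_gap': 0.9989216793638892}
scene [[359.3, 0.0, 254.7], [0.0, 359.3, 188.7], [0.0, 0.0, 1.0]] [[-0.3032, 0.4052, -0.8625, 1.429], [0.9529, 0.1413, -0.2685, 0.1677], [0.013, -0.9032, -0.429, 0.5841], [0.0, 0.0, 0.0, 1.0]]
top [[362.9, 0.0, 258.0], [0.0, 362.9, 190.1], [0.0, 0.0, 1.0]] [[-0.0047, -0.9922, 0.1249, 0.4423], [-0.9998, 0.0068, 0.016, -0.1135], [-0.0168, -0.1248, -0.992, 1.16], [0.0, 0.0, 0.0, 1.0]]
```

View pics/scene0.png

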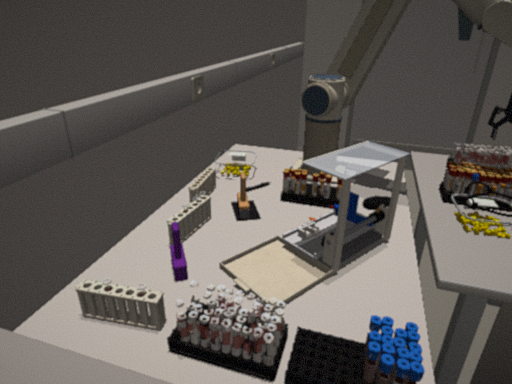

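View pics/top0.png

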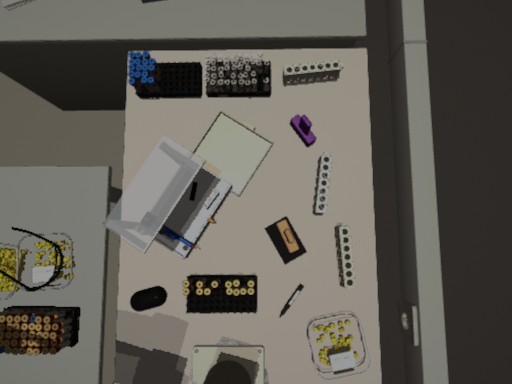

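Scene view: the wooden brush stands on the black pad at about (243,205), with the purple look-alike at (178,250). The pan is at (275,268), and the lane under its canopy is at (340,225) with the blue stop at (348,207).
Top view: brush and pad at (287,238), purple look-alike at (303,127), pan at (232,150), lane at (195,210).
What could be taken for the brush: wooden brush at top (287,238), purple one at top (303,127), pen at top (291,300). I choose (287,238) because it is pale wood on the black pad, and check it in a crop.

Run:
```python
import cv2,numpy as np
im=cv2.imread("pics/top0.png")
a=cv2.resize(im[105:275,100:320],None,fx=3.6,fy=3.5,interpolation=cv2.INTER_CUBIC)
cv2.imwrite("pics/top0c.png",a)
im=cv2.imread("pics/scene0.png")
a=cv2.resize(im[130:310,215:415],None,fx=4,fy=3.3,interpolation=cv2.INTER_CUBIC)
cv2.imwrite("pics/scene0c.png",a)
```

```text
(no output)
```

View pics/top0c.png

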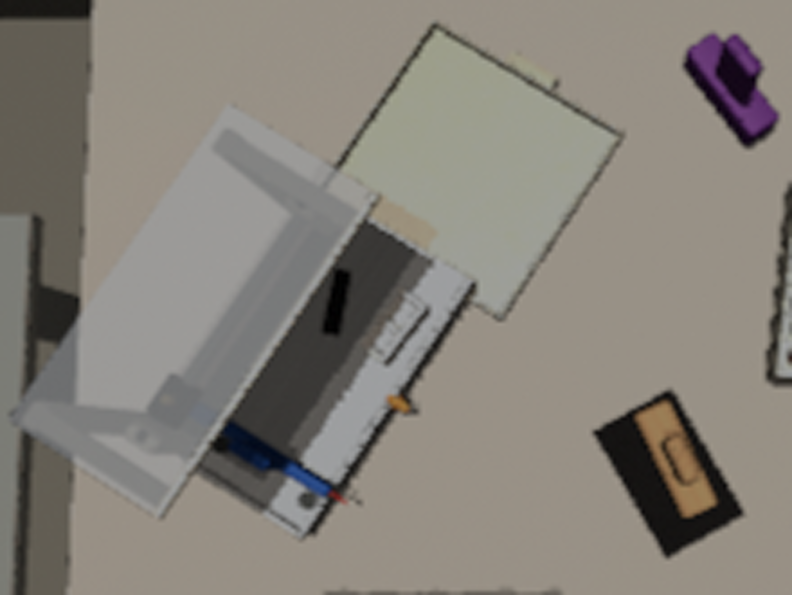

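View pics/scene0c.png

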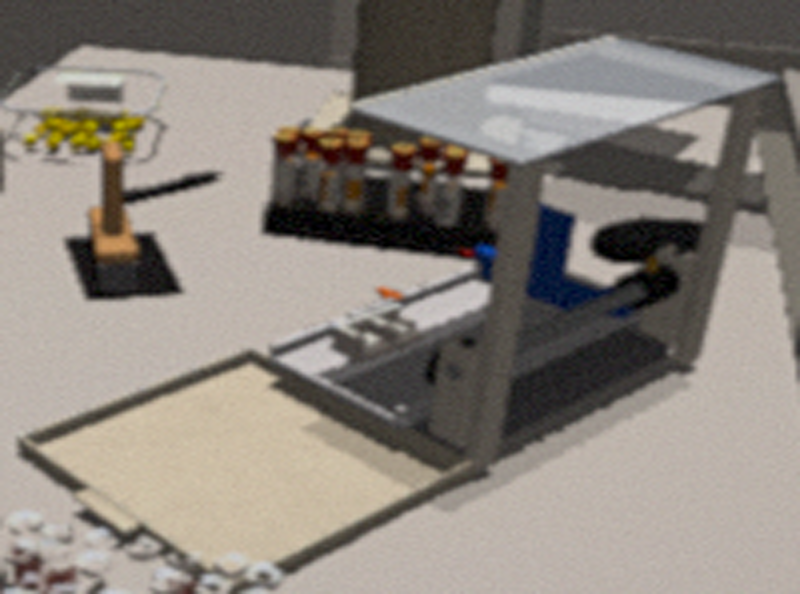

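The crop confirms the choice: the wood brush is at crop (680,465), standing on the black pad, with its long axis parallel to the pad's. The cap is at (336,300), the chip at (402,328), the orange mark at (400,404) and the red pointer at (338,495). The blue fin is at (245,445), and the pan corners are at (435,25), (622,135) and (502,318).

```bash
cat > geo.py <<'E'
import numpy as np,cv2
from scipy.spatial.transform import Rotation as Ro
from rig import r,eyes
CAL={n:eyes.get_calibration(n) for n in("scene","top")}
def ray(n,p):
    c=CAL[n];K=np.array(c["camera_matrix"]);T=np.array(c["pose"])
    return T[:3,3],T[:3,:3]@np.linalg.solve(K,[p[0],p[1],1])
def plane(n,p,z):
    o,d=ray(n,p);return o+d*(z-o[2])/d[2]
def tri(pt,ps):
    A=np.zeros((3,3));b=np.zeros(3)
    for n,p in(("top",pt),("scene",ps)):
        o,d=ray(n,p);d/=np.linalg.norm(d);M=np.eye(3)-np.outer(d,d);A+=M;b+=M@o
    return np.linalg.solve(A,b)
def proj(n,X):
    c=CAL[n];T=np.array(c["pose"]);v=np.array(c["camera_matrix"])@(T[:3,:3].T@(np.asarray(X)-T[:3,3]));return v[:2]/v[2]
E
python3 - <<'E'
from geo import *
T=cv2.imread("pics/top0.png");S=cv2.imread("pics/scene0.png")
c=lambda u,v:(100+(u+.5)/3.6-.5,105+(v+.5)/3.5-.5)
for nm,u,v,z in [("pan1",435,25,.02),("pan2",622,135,.02),("pan3",502,318,.02),("pan0",340,165,.02),("rimopenfront",475,286,.046),("rimclosedfront",303,537,.046),("deckopenrearish",375,222,.034),("innerfront_open",432,262,.034),("chip",402,328,.056),("cap",336,300,.05),("mark",400,404,.047),("pointer",340,496,.052),("pad",595,432,.004),("pad",668,555,.004),("pad",742,515,.004),("pad",672,392,.004),("can1",380,197,.262),("can2",163,515,.262)]:
    print(nm,np.round(plane("top",c(u,v),z)[:3],4))
def mask(im,lo,hi,box):
    h=cv2.cvtColor(im,cv2.COLOR_BGR2HSV);m=cv2.inRange(h,lo,hi);k=np.zeros_like(m);x0,y0,x1,y1=box;k[y0:y1,x0:x1]=m[y0:y1,x0:x1];return k
def rep(nm,n,m,z):
    cs,_=cv2.findContours(m,0,2);cs=sorted(cs,key=cv2.contourArea)
    if not cs:print(nm,"none");return
    k=cs[-1];rc=cv2.minAreaRect(k);b=np.array([plane(n,p,z)[:2] for p in cv2.boxPoints(rc)])
    print(nm,m.astype(bool).sum(),"px",np.round(rc[0],1),"ctr",np.round(plane(n,rc[0],z)[:2],4),b.round(3).tolist())
rep("brush_head","top",mask(T,(8,90,90),(22,255,255),(262,212,310,265)),.05)
rep("mark","top",mask(T,(5,120,120),(25,255,255),(200,212,222,228)),.048)
rep("pointer","top",mask(T,(0,90,80),(6,255,255),(185,235,206,255))|mask(T,(170,90,80),(180,255,255),(185,235,206,255)),.052)
rep("cap","top",mask(T,(0,0,0),(180,255,25),(180,175,205,205)),.05)
rep("blue","top",mask(T,(105,120,50),(125,255,255),(155,220,200,255)),.06)
rep("pad+","top",mask(T,(0,0,0),(180,255,40),(260,210,312,270))|mask(T,(8,90,90),(22,255,255),(262,212,310,265)),.004)
rep("markS","scene",mask(S,(0,120,120),(25,255,255),(300,212,322,226)),.048)
rep("ptrS","scene",mask(S,(0,120,100),(8,255,255),(322,200,345,212)),.052)
E
```

```text
pan1 [0.8442 0.0263 0.02  ]
pan2 [ 0.7377 -0.142   0.02  ]
pan3 [ 0.5692 -0.035   0.02  ]
pan0 [0.7117 0.1103 0.02  ]
rimopenfront [ 0.595  -0.0134  0.046 ]
rimclosedfront [0.3765 0.1307 0.046 ]
deckopenrearish [0.6556 0.0758 0.034 ]
innerfront_open [0.6187 0.0254 0.034 ]
chip [0.557  0.0477 0.056 ]
cap [0.5828 0.1057 0.05  ]
mark [0.491 0.05  0.047]
pointer [0.4116 0.0989 0.052 ]
pad [ 0.4666 -0.116   0.004 ]
pad [ 0.357  -0.1786  0.004 ]
pad [ 0.392  -0.2435  0.004 ]
pad [ 0.5024 -0.1842  0.004 ]
can1 [0.6307 0.0342 0.262 ]
can2 [0.4048 0.1795 0.262 ]
brush_head 318 px [287.5 236. ] ctr [ 0.4416 -0.1843] [[0.48, -0.149], [0.493, -0.178], [0.404, -0.219], [0.391, -0.19]]
mark 14 px [210.1 219.8] ctr [0.4918 0.0519] [[0.492, 0.061], [0.499, 0.058], [0.491, 0.043], [0.485, 0.046]]
pointer 6 px [193.7 246.6] ctr [0.4109 0.1001] [[0.412, 0.106], [0.415, 0.104], [0.41, 0.094], [0.407, 0.096]]
cap 77 px [193.1 190.8] ctr [0.5813 0.1052] [[0.555, 0.116], [0.61, 0.106], [0.608, 0.094], [0.553, 0.104]]
blue 71 px [184.8 241.2] ctr [0.4272 0.1256] [[0.434, 0.146], [0.444, 0.14], [0.421, 0.105], [0.411, 0.111]]
pad+ 880 px [285.3 239.8] ctr [ 0.4296 -0.1801] [[0.467, -0.116], [0.504, -0.183], [0.393, -0.244], [0.357, -0.177]]
markS 10 px [312.  218.5] ctr [0.4916 0.0555] [[0.494, 0.048], [0.485, 0.048], [0.489, 0.063], [0.499, 0.063]]
ptrS 2 px [331.5 206. ] ctr [0.4004 0.1017] [[0.4, 0.103], [0.4, 0.103], [0.401, 0.1], [0.401, 0.1]]
```

Call:
step_arm --dp '[[0, 0, -0.5], [0, 0, -0.5], [0, 0, -0.5], [0, 0, -0.5], [0, 0, -0.5], [0, 0, -0.5], [0, 0, -0.5], [0, 0, -0.5]]' --rot '[[0, 0, 0.175], [0, 0, 0.175], [0, 0, 0.175], [0, 0, 0.175], [0, 0, 0.175], [0, 0, 0.175], [0, 0, 0.175], [0, 0, 0.175]]' --fingers '[0, 0, 0, 0, 0, 0, 0, 0]'

```text
time: 1.1
eef_pos: [0.1562, 0.6048, 0.3915]
tool_rot: [-3.141, 0.001, 1.483]
contact_force: [1.1, 0.1, 0.5]
finger_gap: 1.003
grasp_force: 0.0
```

```bash
cat >> geo.py <<'E'
XH=np.array([.5388,.8425,0]);YH=np.array([-.8425,.5388,0]);ZH=np.array([0,0,1.]);L0=.375*XH-.377*YH
def lane(x,y,z):return L0+x*XH+y*YH+z*ZH
def lean(phi,th):
    xb=np.array([np.cos(phi),np.sin(phi),0]);yb=np.array([-np.sin(phi),np.cos(phi),0])
    x=np.cos(th)*xb+np.sin(th)*ZH;z=np.sin(th)*xb-np.cos(th)*ZH
    return np.stack([x,-yb,z],1)
def rel(P,R=None,p=None):
    "remaining shift (units of 40 mm, current tool axes) and rotvec to TCP pose P,R"
    s=r.state();C=Ro.from_euler("xyz",s["tool_rot"]);d=C.inv().apply(np.asarray(P)-s["eef_pos"])/.04
    print("t",round(s["time"],2),"q",s["joint_positions"].round(2),"pos",s["eef_pos"].round(4),"rpy",np.round(s["tool_rot"],3),"F",s["contact_force"].round(1))
    print("  shift units",d.round(2),"rotvec",None if R is None else (C.inv()*Ro.from_matrix(R)).as_rotvec().round(3))
TH=np.radians(36)
E
python3 - <<'E'
from geo import *
print(proj("scene",[.442,-.184,.135]),proj("top",[.442,-.184,.135]),proj("scene",lane(0,.09,.128)),proj("scene",lane(0,-.135,.034)))
rel([.42,.22,.40])
E
```

```text
[241.56372601 174.84008568] [289.38302517 235.80377738] [353.10276725 192.79598271] [296.97514952 247.50283823]
t 1.1 q [1.3  0.29 1.45 0.   1.4  1.39] pos [0.1562 0.6048 0.3915] rpy [-3.141e+00  1.000e-03  1.483e+00] F [1.1 0.1 0.5]
  shift units [-9.01  7.41 -0.21] rotvec None
```

Call:
step_arm --dp '[[-0.75, 0.62, 0], [-0.75, 0.62, 0], [-0.75, 0.62, 0], [-0.75, 0.62, 0], [-0.75, 0.62, 0], [-0.75, 0.62, 0], [-0.75, 0.62, 0], [-0.75, 0.62, 0], [-0.75, 0.62, 0], [-0.75, 0.62, 0], [-0.75, 0.62, 0], [-0.75, 0.62, 0]]' --rot '[[0, 0, 0], [0, 0, 0], [0, 0, 0], [0, 0, 0], [0, 0, 0], [0, 0, 0], [0, 0, 0], [0, 0, 0], [0, 0, 0], [0, 0, 0], [0, 0, 0], [0, 0, 0]]' --fingers '[0, 0, 0, 0, 0, 0, 0, 0, 0, 0, 0, 0]'

```text
time: 2.6
eef_pos: [0.4238, 0.2207, 0.3911]
tool_rot: [-3.141, 0.0, 1.489]
contact_force: [-0.1, 0.8, -0.1]
finger_gap: 0.997
grasp_force: 0.0
```

Run:
```python
from geo import *
rel([.40,-.19,.40])
```

```text
t 2.6 q [0.46 0.04 1.75 0.   1.35 0.54] pos [0.4238 0.2207 0.3911] rpy [-3.141  0.     1.489] F [-0.1  0.8 -0.1]
  shift units [-10.28   0.25  -0.22] rotvec None
```

Call:
step_arm --dp '[[-0.86, 0.02, 0], [-0.86, 0.02, 0], [-0.86, 0.02, 0], [-0.86, 0.02, 0], [-0.86, 0.02, 0], [-0.86, 0.02, 0], [-0.86, 0.02, 0], [-0.86, 0.02, 0], [-0.86, 0.02, 0], [-0.86, 0.02, 0], [-0.86, 0.02, 0], [-0.86, 0.02, 0]]' --rot '[[0, 0, 0], [0, 0, 0], [0, 0, 0], [0, 0, 0], [0, 0, 0], [0, 0, 0], [0, 0, 0], [0, 0, 0], [0, 0, 0], [0, 0, 0], [0, 0, 0], [0, 0, 0]]' --fingers '[0, 0, 0, 0, 0, 0, 0, 0, 0, 0, 0, 0]'

```text
time: 4.1
eef_pos: [0.3987, -0.1913, 0.3911]
tool_rot: [-3.141, -0.0, 1.489]
contact_force: [0.4, -0.3, -0.1]
finger_gap: 1.003
grasp_force: 0.0
```

Call:
step_arm --dp '[[0, 0, 0], [0, 0, 0], [0, 0, 0], [0, 0, 0], [0, 0, 0], [0, 0, 0]]' --rot '[[0, 0, 0.176], [0, 0, 0.176], [0, 0, 0.176], [0, 0, 0.176], [0, 0, 0.176], [0, 0, 0.176]]' --fingers '[0, 0, 0, 0, 0, 0]'

```text
time: 4.85
eef_pos: [0.3989, -0.1901, 0.391]
tool_rot: [-3.141, 0.0, 0.427]
contact_force: [0.2, 1.0, 1.7]
finger_gap: 1.002
grasp_force: 0.0
```

Call:
step_arm --dp '[[0, 0, 0], [0, 0, 0], [0, 0, 0], [0, 0, 0]]' --rot '[[0, -0.157, 0], [0, -0.157, 0], [0, -0.157, 0], [0, -0.157, 0]]' --fingers '[0, 0, 0, 0]'

```text
time: 5.35
eef_pos: [0.3994, -0.1901, 0.3916]
tool_rot: [3.141, 0.633, 0.433]
contact_force: [0.5, -0.9, -0.5]
finger_gap: 0.998
grasp_force: 0.0
```

Run:
```python
from geo import *
R=lean(np.radians(24.7),TH)
G=np.array([.442,-.184,.108])+.019*R[:,2]
rel(G-.12*R[:,2],R);rel(G,R);print(G,R.round(2).tolist())
```

```text
t 5.35 q [-0.22  0.24  1.64 -0.38  1.77  0.94] pos [ 0.3994 -0.1901  0.3916] rpy [3.141 0.633 0.433] F [ 0.5 -0.9 -0.5]
  shift units [2.62 0.3  4.34] rotvec [1.000e-03 1.261e+00 2.000e-03]
t 5.35 q [-0.22  0.24  1.64 -0.38  1.77  0.94] pos [ 0.3994 -0.1901  0.3916] rpy [3.141 0.633 0.433] F [ 0.5 -0.9 -0.5]
  shift units [5.48 0.3  5.25] rotvec [1.000e-03 1.261e+00 2.000e-03]
[ 0.45214615 -0.17933329  0.09262868] [[0.73, 0.42, 0.53], [0.34, -0.91, 0.25], [0.59, -0.0, -0.81]]
```

The lean went the wrong way, so I turn it back.

Call:
step_arm --dp '[[0, 0, 0], [0, 0, 0], [0, 0, 0], [0, 0, 0], [0, 0, 0], [0, 0, 0], [0, 0, 0], [0, 0, 0]]' --rot '[[0, 0.158, 0], [0, 0.158, 0], [0, 0.158, 0], [0, 0.158, 0], [0, 0.158, 0], [0, 0.158, 0], [0, 0.158, 0], [0, 0.158, 0]]' --fingers '[0, 0, 0, 0, 0, 0, 0, 0]'

```text
time: 6.35
eef_pos: [0.399, -0.1903, 0.3919]
tool_rot: [3.139, -0.641, 0.434]
contact_force: [-0.3, -0.2, -0.6]
finger_gap: 0.999
grasp_force: 0.0
```

Run:
```python
from geo import *
R=lean(np.radians(24.7),TH)
G=np.array([.442,-.184,.108])+.019*R[:,2]
rel(G-.12*R[:,2],R);rel(G,R)
```

```text
t 6.35 q [-0.88 -0.13  2.05  0.69  1.14 -0.01] pos [ 0.399  -0.1903  0.3919] rpy [ 3.139 -0.641  0.434] F [-0.3 -0.2 -0.6]
  shift units [-3.38  0.29  3.79] rotvec [ 0.001 -0.013  0.002]
t 6.35 q [-0.88 -0.13  2.05  0.69  1.14 -0.01] pos [ 0.399  -0.1903  0.3919] rpy [ 3.139 -0.641  0.434] F [-0.3 -0.2 -0.6]
  shift units [-3.42  0.29  6.79] rotvec [ 0.001 -0.013  0.002]
```

Call:
step_arm --dp '[[-0.42, 0.036, 0.47], [-0.42, 0.036, 0.47], [-0.42, 0.036, 0.47], [-0.42, 0.036, 0.47], [-0.42, 0.036, 0.47], [-0.42, 0.036, 0.47], [-0.42, 0.036, 0.47], [-0.42, 0.036, 0.47], [0, 0, 0]]' --rot '[[0, -0.0015, 0], [0, -0.0015, 0], [0, -0.0015, 0], [0, -0.0015, 0], [0, -0.0015, 0], [0, -0.0015, 0], [0, -0.0015, 0], [0, -0.0015, 0], [0, 0, 0]]' --fingers '[0, 0, 0, 0, 0, 0, 0, 0, 0]'

```text
time: 7.48
eef_pos: [0.3852, -0.2082, 0.1892]
tool_rot: [-3.136, -0.623, 0.429]
contact_force: [0.1, -1.0, 0.2]
finger_gap: 1.002
grasp_force: 0.0
```

Run:
```python
from geo import *
R=lean(np.radians(24.7),TH)
G=np.array([.442,-.184,.108])+.019*R[:,2]
rel(G,R)
for n in("scene","top"):
    im=eyes.capture(n);cv2.imwrite(f"pics/{n}1.png",im[...,::-1])
a=cv2.imread("pics/scene1.png")[120:240,180:300];b=cv2.imread("pics/top1.png")[170:290,230:350]
cv2.imwrite("pics/pre.png",cv2.resize(np.hstack([a,b]),None,fx=3.3,fy=3.3,interpolation=cv2.INTER_CUBIC))
```

```text
t 7.47 q [-0.93  0.22  2.25  0.95  0.78 -0.52] pos [ 0.3852 -0.2082  0.1892] rpy [-3.136 -0.623  0.429] F [ 0.1 -1.   0.2]
  shift units [0.07 0.06 3.02] rotvec [-0.004  0.005 -0.001]
```

View pics/pre.png

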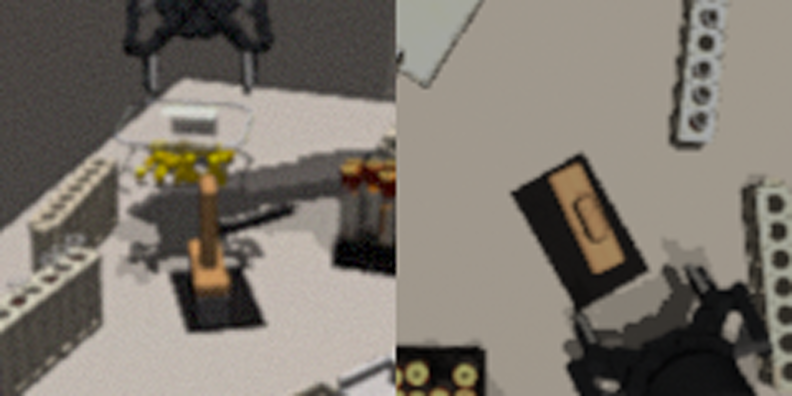

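The fingers straddle the line of the brush handle: left panel, fingers at (150,75) and (250,75) with the handle at (207,190). The gripper is well above the empty carrier, so I approach along the tool axis.

Call:
step_arm --dp '[[0.01, 0.01, 0.38], [0.01, 0.01, 0.38], [0.01, 0.01, 0.38], [0.01, 0.01, 0.38], [0.01, 0.01, 0.38], [0.01, 0.01, 0.38], [0, 0, 0.38], [0, 0, 0.38], [0, 0, 0]]' --rot '[[0, 0, 0], [0, 0, 0], [0, 0, 0], [0, 0, 0], [0, 0, 0], [0, 0, 0], [0, 0, 0], [0, 0, 0], [0, 0, 0]]' --fingers '[0, 0, 0, 0, 0, 0, 0, 0, 0]'

```text
time: 8.7
eef_pos: [0.4541, -0.1805, 0.0939]
tool_rot: [3.141, -0.625, 0.434]
contact_force: [0.5, 0.1, -0.1]
finger_gap: 1.002
grasp_force: 0.0
```

Call:
step_arm --dp '[[0, 0, 0], [0, 0, 0], [0, 0, 0], [0, 0, 0], [0, 0, 0], [0, 0, 0], [0, 0, 0], [0, 0, 0]]' --rot '[[0, 0, 0], [0, 0, 0], [0, 0, 0], [0, 0, 0], [0, 0, 0], [0, 0, 0], [0, 0, 0], [0, 0, 0]]' --fingers '[120, 160, 200, 255, 255, 255, 255, 255]'

```text
time: 9.7
eef_pos: [0.4533, -0.1806, 0.0935]
tool_rot: [3.141, -0.624, 0.433]
contact_force: [-3.0, -1.0, 4.9]
finger_gap: 0.182
grasp_force: 61.5
```

Run:
```python
from geo import *
R=lean(np.radians(24.7),TH)
G=np.array([.442,-.184,.108])+.019*R[:,2]
rel(G,R)
```

```text
t 9.7 q [-0.74  0.48  2.24  1.34  0.59 -0.82] pos [ 0.4533 -0.1806  0.0935] rpy [ 3.141 -0.624  0.433] F [-3.  -1.   4.9]
  shift units [-0.02 -0.04  0.01] rotvec [-0.001  0.004  0.001]
```

Gripped: the opening is about 15.5 mm and the pad force 61 N. Next I lift while turning about the vertical, since both are constant in tool axes.

Call:
step_arm --dp '[[0.18, 0, -0.25], [0.18, 0, -0.25], [0.18, 0, -0.25], [0.18, 0, -0.25], [0.18, 0, -0.25], [0.18, 0, -0.25], [0, 0, 0], [0, 0, 0]]' --rot '[[0, 0, 0], [0, 0, 0], [0.056, 0, -0.077], [0.056, 0, -0.077], [0.056, 0, -0.077], [0.056, 0, -0.077], [0.056, 0, -0.077], [0.056, 0, -0.077]]' --fingers '[255, 255, 255, 255, 255, 255, 255, 255]'

```text
time: 10.7
eef_pos: [0.453, -0.1806, 0.1671]
tool_rot: [-3.138, -0.624, 1.005]
contact_force: [0.6, -1.1, -0.9]
finger_gap: 0.181
grasp_force: 60.6
```

```bash
cat >> geo.py <<'E'
OFF=np.array([.0113,.0,.0855])  # TCP minus brush base when held: lean-axis, z  (pad: base z .004)
PH=np.arctan2(XH[1],XH[0])
def tcp(x,y,zb): return lane(x+.0113,y,zb+.0895)
E
python3 - <<'E'
from geo import *
R=lean(PH,TH)
rel(tcp(-.14,.025,.079),R);rel(tcp(0,.025,.07),R)
im=eyes.capture("scene");cv2.imwrite("pics/s2.png",im[...,::-1])
E
```

```text
t 10.7 q [-0.77  0.42  2.01  0.74  1.01 -0.7 ] pos [ 0.453  -0.1806  0.1671] rpy [-3.138 -0.624  1.005] F [ 0.6 -1.1 -0.9]
  shift units [ 3.16 -3.15  2.24] rotvec [-0.006  0.004  0.003]
t 10.7 q [-0.77  0.42  2.01  0.74  1.01 -0.7 ] pos [ 0.453  -0.1806  0.1671] rpy [-3.138 -0.624  1.005] F [ 0.6 -1.1 -0.9]
  shift units [ 5.87 -3.13  4.47] rotvec [-0.006  0.004  0.003]
```

Call:
step_arm --dp '[[0.32, -0.31, 0.22], [0.32, -0.31, 0.22], [0.32, -0.31, 0.22], [0.32, -0.31, 0.22], [0.32, -0.31, 0.22], [0.32, -0.31, 0.22], [0.32, -0.31, 0.22], [0.32, -0.31, 0.22], [0.32, -0.31, 0.22], [0.32, -0.31, 0.22], [0, 0, 0]]' --rot '[[0, 0, 0], [0, 0, 0], [0, 0, 0], [0, 0, 0], [0, 0, 0], [0, 0, 0], [0, 0, 0], [0, 0, 0], [0, 0, 0], [0, 0, 0], [0, 0, 0]]' --fingers '[255, 255, 255, 255, 255, 255, 255, 255, 255, 255, 255]'

```text
time: 12.12
eef_pos: [0.4312, 0.0185, 0.1711]
tool_rot: [-3.138, -0.625, 1.004]
contact_force: [-0.0, -0.2, -2.3]
finger_gap: 0.179
grasp_force: 60.6
```

Run:
```python
from geo import *
R=lean(PH,TH)
rel(tcp(0,.025,.07),R)
print([proj("top",tcp(-.14,.025,z)).round(1) for z in(.0,.1)])
for n in("scene","top"):
    im=eyes.capture(n);cv2.imwrite(f"pics/{n}2.png",im[...,::-1])
a=cv2.imread("pics/scene2.png")[130:250,260:380];b=cv2.imread("pics/top2.png")[160:280,150:270]
cv2.imwrite("pics/pre2.png",cv2.resize(np.hstack([a,b]),None,fx=3.3,fy=3.3,interpolation=cv2.INTER_CUBIC))
```

```text
t 12.12 q [-0.4   0.26  2.27  0.97  0.77 -0.61] pos [0.4312 0.0185 0.1711] rpy [-3.138 -0.625  1.004] F [-0.  -0.2 -2.3]
  shift units [ 2.64 -0.02  2.26] rotvec [-0.005  0.004  0.002]
[array([219.3, 240.5]), array([214.7, 241. ])]
```

View pics/pre2.png

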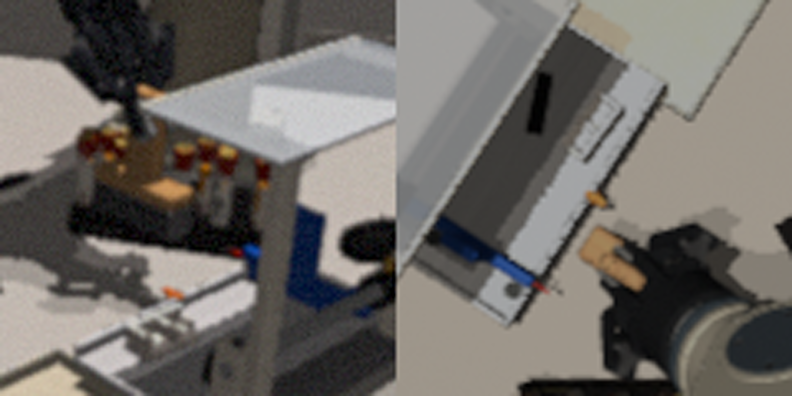

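The brush is held level, at scene panel (150,180). In the top panel its head at (600,245) points between the mark (597,198) and the blue stop (500,262). I refine the lane's x and y from brightness profiles before going in.

Run:
```python
from geo import *
g=cv2.cvtColor(cv2.imread("pics/top0.png"),cv2.COLOR_BGR2GRAY).astype(np.float32)
def prof(pts):
    uv=np.array([proj("top",p) for p in pts],np.float32)
    return cv2.remap(g,uv[:,0].reshape(1,-1),uv[:,1].reshape(1,-1),cv2.INTER_CUBIC)[0]
xs=np.arange(-.08,-.03,.002)
print("x at z=.046");print((xs*1000).astype(int).tolist())
for ys in((-.12,-.10),(.02,.06)):
    print(np.mean([prof([lane(x,y,.046) for x in xs]) for y in np.linspace(*ys,9)],0).astype(int).tolist())
t=np.arange(-.16,-.11,.002);print("open end y at z=.034",(t*1000).astype(int).tolist())
for x in(-.045,-.03,-.015,0.0): print(x,prof([lane(x,y,.034) for y in t]).astype(int).tolist())
t=np.arange(.11,.16,.002);print("closed end y at .046",(t*1000).astype(int).tolist())
print(np.mean([prof([lane(x,y,.046) for y in t]) for x in np.linspace(-.045,-.03,5)],0).astype(int).tolist())
```

```text
x at z=.046
[-80, -78, -76, -74, -72, -69, -67, -65, -63, -61, -59, -57, -55, -53, -51, -49, -47, -45, -43, -41, -39, -37, -35, -33, -31]
[138, 138, 139, 137, 128, 102, 71, 46, 46, 84, 128, 148, 149, 150, 155, 158, 158, 158, 158, 157, 158, 158, 158, 158, 158]
[145, 145, 146, 146, 134, 105, 66, 36, 35, 79, 125, 143, 146, 150, 156, 158, 158, 158, 158, 158, 157, 157, 157, 158, 158]
open end y at z=.034 [-160, -158, -156, -154, -152, -150, -148, -146, -144, -142, -139, -137, -135, -133, -131, -129, -127, -125, -123, -121, -119, -117, -115, -113, -111]
-0.045 [157, 157, 156, 155, 155, 156, 156, 157, 157, 157, 156, 152, 151, 157, 159, 158, 157, 157, 158, 157, 158, 158, 157, 158, 158]
-0.03 [156, 156, 157, 157, 157, 157, 156, 156, 157, 156, 153, 149, 146, 150, 156, 158, 158, 157, 157, 158, 159, 158, 157, 157, 158]
-0.015 [156, 156, 156, 156, 155, 156, 156, 156, 156, 157, 156, 155, 150, 144, 116, 92, 83, 85, 86, 84, 83, 86, 84, 85, 86]
0.0 [154, 150, 147, 146, 146, 146, 146, 146, 147, 146, 141, 135, 136, 127, 93, 52, 51, 55, 55, 56, 56, 55, 53, 54, 55]
closed end y at .046 [110, 112, 114, 116, 118, 120, 122, 124, 126, 128, 130, 132, 134, 136, 138, 140, 142, 144, 146, 148, 150, 152, 154, 156, 158]
[150, 156, 158, 157, 157, 158, 154, 133, 105, 119, 150, 152, 143, 143, 145, 145, 145, 145, 145, 145, 144, 145, 145, 145, 145]
```

The front rim measures at x = -61 mm as described, so the lane frame is good. I enter over the channel.

Call:
step_arm --dp '[[0.26, 0, 0.23], [0.26, 0, 0.23], [0.26, 0, 0.23], [0.26, 0, 0.23], [0.26, 0, 0.23], [0.26, 0, 0.23], [0.26, 0, 0.23], [0.26, 0, 0.23], [0.26, 0, 0.23], [0.26, 0, 0.23], [0, 0, 0]]' --rot '[[0, 0, 0], [0, 0, 0], [0, 0, 0], [0, 0, 0], [0, 0, 0], [0, 0, 0], [0, 0, 0], [0, 0, 0], [0, 0, 0], [0, 0, 0], [0, 0, 0]]' --fingers '[255, 255, 255, 255, 255, 255, 255, 255, 255, 255, 255]'

```text
time: 13.6
eef_pos: [0.5065, 0.1344, 0.1572]
tool_rot: [-3.139, -0.625, 1.004]
contact_force: [-0.1, 0.3, -0.6]
finger_gap: 0.181
grasp_force: 60.6
```

Run:
```python
from geo import *
R=lean(PH,TH)
rel(tcp(0,.025,.035),R);rel(tcp(0,-.19,.035),R)
```

```text
t 13.6 q [-0.06  0.35  2.17  1.13  0.61 -0.45] pos [0.5065 0.1344 0.1572] rpy [-3.139 -0.625  1.004] F [-0.1  0.3 -0.6]
  shift units [-0.47 -0.06  0.67] rotvec [-0.004  0.003  0.001]
t 13.6 q [-0.06  0.35  2.17  1.13  0.61 -0.45] pos [0.5065 0.1344 0.1572] rpy [-3.139 -0.625  1.004] F [-0.1  0.3 -0.6]
  shift units [-0.48  5.32  0.64] rotvec [-0.004  0.003  0.001]
```

Call:
step_arm --dp '[[-0.08, -0.01, 0.11], [-0.08, -0.01, 0.11], [-0.08, -0.01, 0.11], [-0.08, -0.01, 0.11], [-0.08, -0.01, 0.11], [-0.07, -0.01, 0.12], [0, 0, 0]]' --rot '[[0, 0, 0], [0, 0, 0], [0, 0, 0], [0, 0, 0], [0, 0, 0], [0, 0, 0], [0, 0, 0]]' --fingers '[255, 255, 255, 255, 255, 255, 255]'

```text
time: 14.48
eef_pos: [0.5041, 0.1353, 0.124]
tool_rot: [-3.137, -0.624, 1.002]
contact_force: [-0.3, -0.4, -2.0]
finger_gap: 0.181
grasp_force: 60.6
```

Run:
```python
from geo import *
R=lean(PH,TH)
rel(tcp(0,.025,.035),R);rel(tcp(0,-.19,.035),R)
for n in("scene","top"):
    im=eyes.capture(n);cv2.imwrite(f"pics/{n}3.png",im[...,::-1])
a=cv2.imread("pics/scene3.png")[130:250,260:380];b=cv2.imread("pics/top3.png")[160:280,150:270]
cv2.imwrite("pics/in.png",cv2.resize(np.hstack([a,b]),None,fx=3.3,fy=3.3,interpolation=cv2.INTER_CUBIC))
```

```text
t 14.47 q [-0.06  0.42  2.19  1.25  0.57 -0.6 ] pos [0.5041 0.1353 0.124 ] rpy [-3.137 -0.624  1.002] F [-0.3 -0.4 -2. ]
  shift units [0.02 0.01 0.  ] rotvec [-0.004  0.004 -0.   ]
t 14.47 q [-0.06  0.42  2.19  1.25  0.57 -0.6 ] pos [0.5041 0.1353 0.124 ] rpy [-3.137 -0.624  1.002] F [-0.3 -0.4 -2. ]
  shift units [ 0.02  5.38 -0.02] rotvec [-0.004  0.004 -0.   ]
```

View pics/in.png

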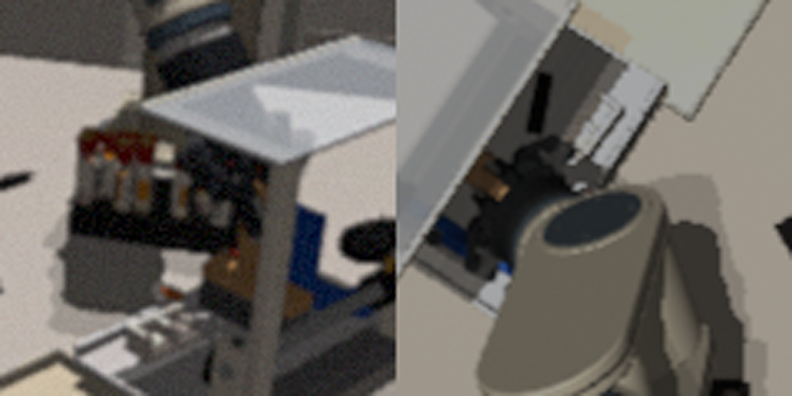

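The brush is down in the channel at about (250,275) in the scene panel, behind both scraps, with no force on it. Sweeping now.

Call:
step_arm --dp '[[0, 0.22, 0], [0, 0.22, 0], [0, 0.22, 0], [0, 0.22, 0], [0, 0.22, 0], [0, 0.22, 0], [0, 0.22, 0], [0, 0.22, 0], [0, 0.22, 0], [0, 0.22, 0], [0, 0.22, 0], [0, 0.22, 0]]' --rot '[[0, 0, 0], [0, 0, 0], [0, 0, 0], [0, 0, 0], [0, 0, 0], [0, 0, 0], [0, 0, 0], [0, 0, 0], [0, 0, 0], [0, 0, 0], [0, 0, 0], [0, 0, 0]]' --fingers '[255, 255, 255, 255, 255, 255, 255, 255, 255, 255, 255, 255]'

```text
time: 16.08
eef_pos: [0.5939, 0.0782, 0.1243]
tool_rot: [-3.138, -0.625, 1.002]
contact_force: [-0.3, 1.0, -1.0]
finger_gap: 0.18
grasp_force: 60.6
```

Call:
step_arm --dp '[[0, 0.23, 0], [0, 0.23, 0], [0, 0.23, 0], [0, 0.23, 0], [0, 0.23, 0], [0, 0.23, 0], [0, 0.23, 0], [0, 0.23, 0], [0, 0.23, 0], [0, 0.23, 0], [0, 0.23, 0], [0, 0.23, 0]]' --rot '[[0, 0, 0], [0, 0, 0], [0, 0, 0], [0, 0, 0], [0, 0, 0], [0, 0, 0], [0, 0, 0], [0, 0, 0], [0, 0, 0], [0, 0, 0], [0, 0, 0], [0, 0, 0]]' --fingers '[255, 255, 255, 255, 255, 255, 255, 255, 255, 255, 255, 255]'

```text
time: 17.58
eef_pos: [0.687, 0.0191, 0.1241]
tool_rot: [-3.138, -0.625, 1.002]
contact_force: [-1.2, 2.0, 1.5]
finger_gap: 0.179
grasp_force: 60.9
```

Run:
```python
from geo import *
R=lean(PH,TH)
rel(tcp(0,-.19,.035),R)
for n in("scene","top"):
    im=eyes.capture(n);cv2.imwrite(f"pics/{n}4.png",im[...,::-1])
a=cv2.imread("pics/scene4.png")[180:310,210:340];b=cv2.imread("pics/top4.png")[90:220,170:300]
cv2.imwrite("pics/sw.png",cv2.resize(np.hstack([a,b]),None,fx=3.05,fy=3.05,interpolation=cv2.INTER_CUBIC))
```

```text
t 17.57 q [-0.24  0.62  1.76  0.91  0.77 -0.35] pos [0.687  0.0191 0.1241] rpy [-3.138 -0.625  1.002] F [-1.2  2.   1.5]
  shift units [ 0.01 -0.03 -0.01] rotvec [-0.004  0.003  0.   ]
```

View pics/sw.png

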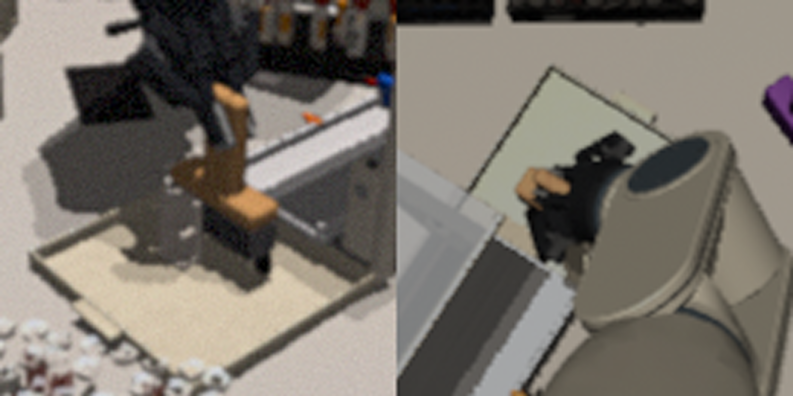

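The deck is empty. Both pieces are over the edge and seem to lean on the brush's front face (cap at (262,265), chip at (185,235) in the left panel). I push 40 mm farther so they clear the deck, then lift.

Call:
step_arm --dp '[[0, 0.2, 0], [0, 0.2, 0], [0, 0.2, 0], [0, 0.2, 0], [0, 0.2, 0], [0.12, 0, -0.16], [0.12, 0, -0.16], [0.18, 0, -0.24], [0.29, 0, -0.4], [0.29, 0, -0.4], [0, 0, 0]]' --rot '[[0, 0, 0], [0, 0, 0], [0, 0, 0], [0, 0, 0], [0, 0, 0], [0, 0, 0], [0, 0, 0], [0, 0, 0], [0, 0, 0], [0, 0, 0], [0, 0, 0]]' --fingers '[255, 255, 255, 255, 255, 255, 255, 255, 255, 255, 255]'

```text
time: 19.05
eef_pos: [0.7221, -0.0021, 0.1946]
tool_rot: [3.139, -0.626, 1.005]
contact_force: [-0.4, 0.9, -1.5]
finger_gap: 0.18
grasp_force: 60.6
```

Run:
```python
from geo import *
R=lean(PH,TH)
rel([.68,-.2,.22],R)
for n in("scene","top"):
    im=eyes.capture(n);cv2.imwrite(f"pics/{n}5.png",im[...,::-1])
a=cv2.imread("pics/scene5.png")[180:310,210:340];b=cv2.imread("pics/top5.png")[90:220,170:300]
cv2.imwrite("pics/sw2.png",cv2.resize(np.hstack([a,b]),None,fx=3.05,fy=3.05,interpolation=cv2.INTER_CUBIC))
```

```text
t 19.05 q [-0.25  0.56  1.64  0.8   0.89 -0.19] pos [ 0.7221 -0.0021  0.1946] rpy [ 3.139 -0.626  1.005] F [-0.4  0.9 -1.5]
  shift units [-3.47  1.77 -3.29] rotvec [0.    0.002 0.003]
```

View pics/sw2.png

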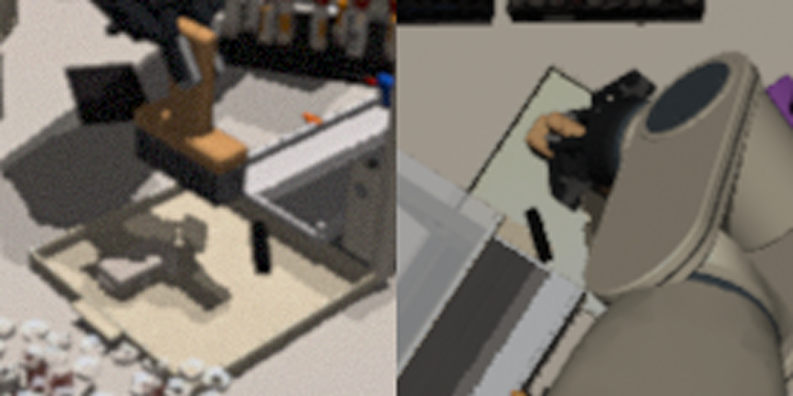

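Both scraps are lying in the pan, the cap at (262,248) and the chip at (130,270) in the left panel. Back to the pad with the brush.

Run:
```python
from geo import *
for nm,p,z in(("cap",(295.9,261.3),.012),("chip",(252.6,268.5),.014)):
    d=plane("scene",p,z)-L0;print(nm,"pan x,y",round(d@XH,3),round(d@YH+.224,3))
R=lean(PH,TH)
rel([.447,-.182,.19],R)
```

```text
cap pan x,y 0.021 0.066
chip pan x,y -0.025 -0.043
t 19.15 q [-0.25  0.57  1.65  0.8   0.89 -0.19] pos [ 0.7207 -0.0018  0.1918] rpy [-3.139 -0.625  1.003] F [-0.   0.1 -1.4]
  shift units [-6.09 -3.36 -4.33] rotvec [-0.003  0.004  0.001]
```

Call:
step_arm --dp '[[-0.51, -0.28, -0.36], [-0.51, -0.28, -0.36], [-0.51, -0.28, -0.36], [-0.51, -0.28, -0.36], [-0.51, -0.28, -0.36], [-0.51, -0.28, -0.36], [-0.51, -0.28, -0.36], [-0.51, -0.28, -0.36], [-0.51, -0.28, -0.36], [-0.51, -0.28, -0.36], [-0.51, -0.28, -0.36], [-0.48, -0.28, -0.37]]' --rot '[[0, 0, 0], [0, 0, 0], [0, 0, 0], [0, 0, 0], [0, 0, 0], [0, 0, 0], [0, 0, 0], [0, 0, 0], [0, 0, 0], [0, 0, 0], [0, 0, 0], [0, 0, 0]]' --fingers '[255, 255, 255, 255, 255, 255, 255, 255, 255, 255, 255, 255]'

```text
time: 20.65
eef_pos: [0.4458, -0.182, 0.1891]
tool_rot: [-3.137, -0.625, 1.001]
contact_force: [0.6, -0.3, -1.4]
finger_gap: 0.179
grasp_force: 60.6
```

Call:
step_arm --dp '[[0, 0, 0], [-0.1, 0, 0.14], [-0.1, 0, 0.14], [-0.1, 0, 0.14], [-0.1, 0, 0.14], [-0.1, 0, 0.14], [0, 0, 0]]' --rot '[[-0.056, 0, 0.077], [-0.056, 0, 0.077], [-0.056, 0, 0.077], [-0.056, 0, 0.077], [-0.056, 0, 0.077], [-0.056, 0, 0.077], [0, 0, 0]]' --fingers '[255, 255, 255, 255, 255, 255, 255]'

```text
time: 21.52
eef_pos: [0.4459, -0.1803, 0.1544]
tool_rot: [-3.138, -0.623, 0.432]
contact_force: [0.1, 0.3, -1.4]
finger_gap: 0.18
grasp_force: 60.6
```

Run:
```python
from geo import *
R=lean(np.radians(24.8),TH)
rel([.447,-.182,.0945],R)
im=eyes.capture("scene");cv2.imwrite("pics/s6.png",im[...,::-1])
cv2.imwrite("pics/s6c.png",cv2.resize(im[150:260,190:320,::-1],None,fx=5,fy=5,interpolation=cv2.INTER_CUBIC))
```

```text
t 21.52 q [-0.76  0.33  2.23  1.11  0.65 -0.55] pos [ 0.4459 -0.1803  0.1544] rpy [-3.138 -0.623  0.432] F [ 0.1  0.3 -1.4]
  shift units [-0.87  0.05  1.22] rotvec [-0.003  0.005 -0.001]
```

View pics/s6c.png

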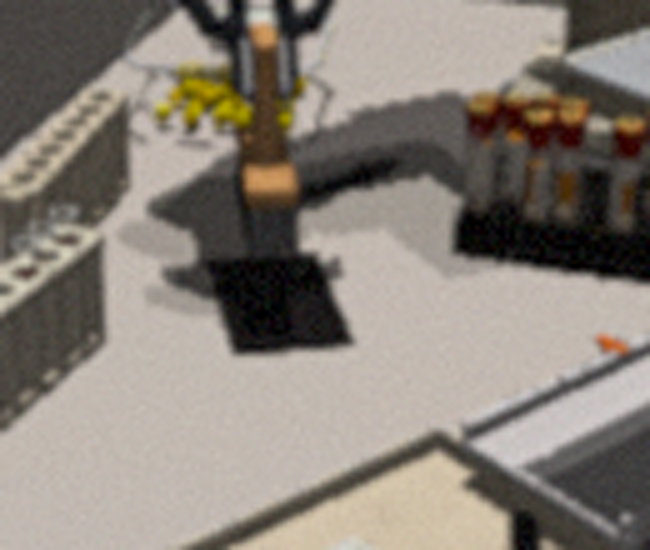

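The brush hangs upright over the pad, head at (270,200) and pad at (280,305). Lowering it.

Call:
step_arm --dp '[[-0.15, 0, 0.21], [-0.15, 0, 0.21], [-0.15, 0.01, 0.21], [-0.15, 0.01, 0.21], [-0.13, 0.01, 0.19], [-0.1, 0.01, 0.13], [-0.04, 0, 0.06], [0, 0, 0]]' --rot '[[0, 0, 0], [0, 0, 0], [0, 0, 0], [0, 0, 0], [0, 0, 0], [0, 0, 0], [0, 0, 0], [0, 0, 0]]' --fingers '[255, 255, 255, 255, 255, 255, 255, 255]'

```text
time: 22.58
eef_pos: [0.448, -0.1831, 0.0954]
tool_rot: [-3.142, -0.624, 0.433]
contact_force: [0.1, 0.4, -1.2]
finger_gap: 0.182
grasp_force: 60.6
```

Call:
step_arm --dp '[[-0.015, 0, 0.02], [-0.015, 0, 0.02], [0, 0, 0]]' --rot '[[0, 0, 0], [0, 0, 0], [0, 0, 0]]' --fingers '[255, 255, 255]'

```text
time: 22.95
eef_pos: [0.4479, -0.183, 0.0935]
tool_rot: [3.141, -0.624, 0.433]
contact_force: [0.4, -0.4, -1.3]
finger_gap: 0.179
grasp_force: 60.6
```

Call:
step_arm --dp '[[-0.015, 0, 0.02], [-0.008, 0, 0.01], [0, 0, 0]]' --rot '[[0, 0, 0], [0, 0, 0], [0, 0, 0]]' --fingers '[255, 255, 255]'

```text
time: 23.32
eef_pos: [0.4481, -0.1829, 0.0935]
tool_rot: [3.14, -0.627, 0.434]
contact_force: [-9.8, -1.7, 20.9]
finger_gap: 0.18
grasp_force: 64.0
```

The brush is in contact with the pad. I ease off and open.

Call:
step_arm --dp '[[0.012, 0, -0.016], [0, 0, 0], [0, 0, 0], [0, 0, 0], [0, 0, 0], [0, 0, 0], [0, 0, 0], [0, 0, 0]]' --rot '[[0, 0, 0], [0, 0, 0], [0, 0, 0], [0, 0, 0], [0, 0, 0], [0, 0, 0], [0, 0, 0], [0, 0, 0]]' --fingers '[255, 255, 200, 150, 100, 50, 0, 0]'

```text
time: 24.32
eef_pos: [0.4478, -0.183, 0.0927]
tool_rot: [-3.142, -0.624, 0.433]
contact_force: [0.0, -0.0, -0.4]
finger_gap: 0.999
grasp_force: 0.0
```

Call:
step_arm --dp '[[0, 0, -0.2], [0, 0, -0.3], [0, 0, -0.4], [0, 0, -0.4], [0, 0, -0.4], [0, 0, -0.4], [0, 0, -0.4], [0, 0, -0.4], [0, 0, 0]]' --rot '[[0, 0, 0], [0, 0, 0], [0, 0, 0], [0, 0, 0], [0, 0, 0], [0, 0, 0], [0, 0, 0], [0, 0, 0], [0, 0, 0]]' --fingers '[0, 0, 0, 0, 0, 0, 0, 0, 0]'

```text
time: 25.45
eef_pos: [0.3861, -0.2121, 0.1877]
tool_rot: [3.139, -0.624, 0.433]
contact_force: [0.5, -0.1, -0.5]
finger_gap: 1.002
grasp_force: 0.0
```

Run:
```python
from geo import *
R=lean(PH,TH)
T=eyes.capture("top")[...,::-1].copy();S=eyes.capture("scene")[...,::-1].copy()
cv2.imwrite("pics/top7.png",T);cv2.imwrite("pics/scene7.png",S)
h=cv2.cvtColor(T,cv2.COLOR_BGR2HSV);m=cv2.inRange(h,(8,90,90),(22,255,255));k=m*0;k[212:265,262:310]=m[212:265,262:310]
c=max(cv2.findContours(k,0,2)[0],key=cv2.contourArea);rc=cv2.minAreaRect(c)
b=np.array([plane("top",p,.05)[:2] for p in cv2.boxPoints(rc)]);print("brush",b.mean(0).round(4),b.round(3).tolist())
h=cv2.cvtColor(S,cv2.COLOR_BGR2HSV);m=cv2.inRange(h,(8,80,60),(22,255,255));k=m*0;k[165:225,225:265]=m[165:225,225:265]
c=max(cv2.findContours(k,0,2)[0],key=cv2.contourArea);print("scene brush bbox",cv2.boundingRect(c),"exp top",proj("scene",[.437,-.184,.135]))
# stop grip: TCP target for lane y
for y in(.085,):
    G=lane(0,y,.108)+.019*R[:,2];print(G)
    rel(G-.13*R[:,2]-.03*XH+np.array([0,0,.06]),R)
```

```text
brush [ 0.4382 -0.189 ] [[0.476, -0.154], [0.489, -0.183], [0.4, -0.224], [0.387, -0.195]]
scene brush bbox (235, 170, 14, 39) exp top [242.09009787 174.25539907]
[0.45407694 0.16801635 0.09262868]
t 25.55 q [-0.93  0.23  2.25  0.95  0.78 -0.54] pos [ 0.3862 -0.2115  0.1869] rpy [ 3.141 -0.624  0.433] F [-0.5 -0.3  0.1]
  shift units [ 3.7  -6.47  0.47] rotvec [ 0.334  0.004 -0.461]
```

The brush stands upright at (.438,-.189), about 12 mm from the pad centre. Now the stop: lift, turn, move over.

Call:
step_arm --dp '[[0.15, 0, -0.2], [0.15, 0, -0.2], [0.15, 0, -0.2], [0.15, 0, -0.2], [0.15, 0, -0.2], [0.15, 0, -0.2]]' --rot '[[0.056, 0, -0.077], [0.056, 0, -0.077], [0.056, 0, -0.077], [0.056, 0, -0.077], [0.056, 0, -0.077], [0.056, 0, -0.077]]' --fingers '[0, 0, 0, 0, 0, 0]'

```text
time: 26.3
eef_pos: [0.3872, -0.2103, 0.2464]
tool_rot: [-3.137, -0.625, 1.005]
contact_force: [0.6, 0.5, 0.4]
finger_gap: 0.998
grasp_force: 0.0
```

```bash
cat >> geo.py <<'E'
def col(n,im,hues,box,z):
    h=cv2.cvtColor(im,cv2.COLOR_BGR2HSV).astype(float);x0,y0,x1,y1=box;c=h[y0:y1,x0:x1]
    hu=c[...,0];ok=np.zeros(hu.shape,bool)
    for a,b in hues: ok|=(hu>=a)&(hu<=b)
    w=np.clip(c[...,1]-70,0,None)*c[...,2]/255*ok
    v,u=np.mgrid[y0:y1,x0:x1];p=((w*u).sum()/w.sum(),(w*v).sum()/w.sum());d=plane(n,p,z)-L0
    print(n,np.round(p,2),"lane x,y mm",np.round([d@XH*1e3,d@YH*1e3],1));return p
E
python3 - <<'E'
from geo import *
T=cv2.imread("pics/top0.png");S=cv2.imread("pics/scene0.png")
a=col("top",T,[(8,25)],(202,213,220,226),.047);b=col("scene",S,[(0,20)],(304,213,321,225),.047)
print("mark tri",tri(a,b));
a=col("top",T,[(0,6),(170,180)],(188,240,204,252),.052);b=col("scene",S,[(0,9),(174,180)],(324,200,341,211),.052)
R=lean(PH,TH);G=lane(0,.087,.108)+.019*R[:,2]
rel(G-.13*R[:,2],R)
E
```

```text
top [210.34 219.83] lane x,y mm [-66.9  -9.6]
scene [311.93 218.45] lane x,y mm [-64.8  -5.8]
mark tri [0.49132576 0.05321302 0.04745827]
top [193.02 246.38] lane x,y mm [-67.2  85.3]
scene [330.88 205.77] lane x,y mm [-75.8  94.2]
t 26.3 q [-0.91  0.25  2.01  0.63  1.2  -0.68] pos [ 0.3872 -0.2103  0.2464] rpy [-3.137 -0.625  1.005] F [0.6 0.5 0.4]
  shift units [ 4.94 -3.69  5.08] rotvec [-0.007  0.003  0.002]
```

Call:
step_arm --dp '[[0.41, -0.31, 0.42], [0.41, -0.31, 0.42], [0.41, -0.31, 0.42], [0.41, -0.31, 0.42], [0.41, -0.31, 0.42], [0.41, -0.31, 0.42], [0.41, -0.31, 0.42], [0.41, -0.31, 0.42], [0.41, -0.31, 0.42], [0.41, -0.31, 0.42], [0.41, -0.31, 0.42], [0.41, -0.28, 0.42]]' --rot '[[0, 0, 0], [0, 0, 0], [0, 0, 0], [0, 0, 0], [0, 0, 0], [0, 0, 0], [0, 0, 0], [0, 0, 0], [0, 0, 0], [0, 0, 0], [0, 0, 0], [0, 0, 0]]' --fingers '[0, 0, 0, 0, 0, 0, 0, 0, 0, 0, 0, 0]'

```text
time: 27.8
eef_pos: [0.4113, 0.1038, 0.1981]
tool_rot: [-3.137, -0.624, 1.002]
contact_force: [0.0, -0.0, -0.5]
finger_gap: 0.999
grasp_force: 0.0
```

Run:
```python
from geo import *
R=lean(PH,TH);G=lane(0,.087,.108)+.019*R[:,2]
rel(G,R)
```

```text
t 27.8 q [-0.18  0.14  2.33  1.02  0.69 -0.43] pos [0.4113 0.1038 0.1981] rpy [-3.137 -0.624  1.002] F [ 0.  -0.  -0.5]
  shift units [0.02 0.   3.27] rotvec [-0.004  0.004 -0.   ]
```

Approach in two parts, watching the force, then close.

Call:
step_arm --dp '[[0, 0, 0.4], [0, 0, 0.4], [0, 0, 0.4], [0, 0, 0.4], [0, 0, 0.4], [0, 0, 0.4], [0, 0, 0.4], [0, 0, 0.3], [0.02, 0, 0.17], [0, 0, 0]]' --rot '[[0, 0, 0], [0, 0, 0], [0, 0, 0], [0, 0, 0], [0, 0, 0], [0, 0, 0], [0, 0, 0], [0, 0, 0], [0, 0, 0], [0, 0, 0]]' --fingers '[0, 0, 0, 0, 0, 0, 0, 0, 0, 0]'

```text
time: 29.05
eef_pos: [0.4525, 0.1682, 0.0926]
tool_rot: [-3.137, -0.624, 1.002]
contact_force: [0.4, -0.2, 0.2]
finger_gap: 1.001
grasp_force: 0.0
```

Call:
step_arm --dp '[[0, 0, 0], [0, 0, 0], [0, 0, 0], [0, 0, 0], [0, 0, 0], [0, 0, 0], [0, 0, 0], [0, 0, 0]]' --rot '[[0, 0, 0], [0, 0, 0], [0, 0, 0], [0, 0, 0], [0, 0, 0], [0, 0, 0], [0, 0, 0], [0, 0, 0]]' --fingers '[120, 160, 190, 220, 255, 255, 255, 255]'

```text
time: 30.05
eef_pos: [0.4528, 0.1679, 0.0934]
tool_rot: [-3.139, -0.625, 1.002]
contact_force: [-2.7, -2.6, 5.2]
finger_gap: 0.131
grasp_force: 58.3
```

Gripped: opening about 11 mm. Sliding 94 mm toward the open end.

Call:
step_arm --dp '[[0, 0.2, 0], [0, 0.2, 0], [0, 0.2, 0], [0, 0.2, 0], [0, 0.2, 0], [0, 0.2, 0], [0, 0.2, 0], [0, 0.2, 0], [0, 0.2, 0], [0, 0.2, 0], [0, 0.2, 0], [0, 0.15, 0]]' --rot '[[0, 0, 0], [0, 0, 0], [0, 0, 0], [0, 0, 0], [0, 0, 0], [0, 0, 0], [0, 0, 0], [0, 0, 0], [0, 0, 0], [0, 0, 0], [0, 0, 0], [0, 0, 0]]' --fingers '[255, 255, 255, 255, 255, 255, 255, 255, 255, 255, 255, 255]'

```text
time: 31.55
eef_pos: [0.5321, 0.1171, 0.0935]
tool_rot: [-3.139, -0.625, 1.002]
contact_force: [-6.2, -5.0, 10.1]
finger_gap: 0.134
grasp_force: 59.8
```

Run:
```python
from geo import *
s=r.state();d=s["eef_pos"]-L0;print("fin lane y mm",d@YH*1e3,"x",d@XH*1e3,s["contact_force"].round(1))
for n in("scene","top"):
    im=eyes.capture(n);cv2.imwrite(f"pics/{n}8.png",im[...,::-1])
a=cv2.imread("pics/scene8.png")[195:235,290:345];b=cv2.imread("pics/top8.png")[200:240,185:240]
cv2.imwrite("pics/mk.png",cv2.resize(np.hstack([a,b]),None,fx=7,fy=7,interpolation=cv2.INTER_CUBIC))
```

```text
fin lane y mm -8.180059522186891 x 10.295210543859655 [-6.2 -5.  10.1]
```

View pics/mk.png

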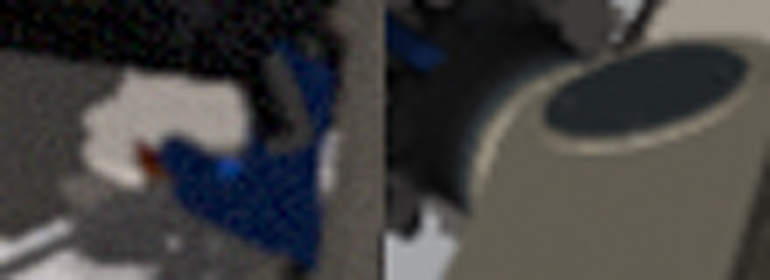

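The scene panel shows the red pointer at (150,160), full-image (311,218), where the orange mark was measured. The arm hides the top view. I hold still, release, back off and check with numbers only, since my picture allowance is used up.

Call:
step_arm --dp '[[0, 0, 0], [0, 0, 0], [0, 0, 0], [0, 0, 0], [0, 0, 0], [0, 0, 0], [0, 0, 0], [0, 0, 0], [0, 0, 0]]' --rot '[[0, 0, 0], [0, 0, 0], [0, 0, 0], [0, 0, 0], [0, 0, 0], [0, 0, 0], [0, 0, 0], [0, 0, 0], [0, 0, 0]]' --fingers '[255, 255, 255, 200, 150, 100, 50, 0, 0]'

```text
time: 32.78
eef_pos: [0.5321, 0.1175, 0.0929]
tool_rot: [-3.138, -0.625, 1.002]
contact_force: [-0.5, -0.6, 0.4]
finger_gap: 1.001
grasp_force: 0.0
```

Call:
step_arm --dp '[[0, 0, -0.3], [0, 0, -0.5], [0, 0, -0.6], [0, 0, -0.6], [0, 0, -0.6], [0, 0, -0.6], [0, 0, -0.6], [0, 0, -0.6], [0, 0, -0.6], [0, 0, -0.6], [0, 0, 0]]' --rot '[[0, 0, 0], [0, 0, 0], [0, 0, 0], [0, 0, 0], [0, 0, 0], [0, 0, 0], [0, 0, 0], [0, 0, 0], [0, 0, 0], [0, 0, 0], [0, 0, 0]]' --fingers '[0, 0, 0, 0, 0, 0, 0, 0, 0, 0, 0]'

```text
time: 34.15
eef_pos: [0.4624, 0.0056, 0.276]
tool_rot: [3.141, -0.625, 1.003]
contact_force: [-0.0, -0.5, -1.0]
finger_gap: 1.003
grasp_force: 0.0
```

Run:
```python
from geo import *
rel([0.45,0,.3])
T=eyes.capture("top")[...,::-1].copy();S=eyes.capture("scene")[...,::-1].copy()
cv2.imwrite("pics/top9.png",T);cv2.imwrite("pics/scene9.png",S)
for n,im,(x,y) in(("top",T,(210,220)),("scene",S,(312,217))):
    h=cv2.cvtColor(im,cv2.COLOR_BGR2HSV)[y-7:y+8,x-9:x+10]
    print(n);
    for row in h: print(" ".join(f"{a:3d}/{b:3d}/{c:3d}" if b>80 else "     .     " for a,b,c in row))
```

```text
t 34.15 q [-0.4   0.09  2.12  0.77  0.97 -0.3 ] pos [0.4624 0.0056 0.276 ] rpy [ 3.141 -0.625  1.003] F [-0.  -0.5 -1. ]
  shift units [ 0.12 -0.19 -0.65] rotvec None
top
110/173/140 109/176/135 110/179/111      .           .           .           .           .           .           .           .           .           .           .           .           .           .           .           .     
110/179/135 110/174/141 109/172/139 109/178/122 112/ 94/117      .           .           .           .           .           .           .           .           .           .           .           .           .           .     
112/128/128 110/179/134 110/174/139 110/172/141 109/174/136 109/178/113      .           .           .           .           .           .           .           .           .           .           .           .           .     
     .      112/ 88/131 110/155/132 109/179/137 109/175/140 109/172/139 110/173/127 110/167/ 99      .           .           .           .           .           .           .           .           .           .           .     
     .           
[... 5216 characters left out ...]
/ 57 110/255/ 57
     .           .           .           .           .           .           .           .           .           .           .      110/ 86/ 59 113/188/ 53 108/255/ 52 112/196/ 60 109/222/ 54 109/188/ 61 110/226/ 52 115/169/ 59
     .           .           .           .           .           .           .           .           .           .           .           .      113/191/ 56 111/217/ 61 114/212/ 59 110/255/ 53 110/229/ 59 111/255/ 51 108/214/ 62
     .           .           .           .           .           .           .           .           .           .           .           .      111/100/ 51 112/168/ 47 113/194/ 50 108/246/ 56 109/255/ 53 110/255/ 52 108/255/ 53
```

Run:
```python
from geo import *
T0=cv2.imread("pics/top0.png");S0=cv2.imread("pics/scene0.png");T=cv2.imread("pics/top9.png");S=cv2.imread("pics/scene9.png")
print("mark before");m=col("top",T0,[(0,25)],(202,213,220,226),.046);n=col("scene",S0,[(0,20)],(304,213,321,225),.046)
print("pointer now");a=col("top",T,[(0,8),(172,180)],(205,214,218,226),.052);b=col("scene",S,[(0,6),(172,180)],(305,213,316,222),.052)
for nm,p in(("mark",tri(m,n)),("ptr",tri(a,b))): print(nm,((p-L0)@YH*1e3).round(1),p.round(4))
print("blue arm");h=[(105,116)]
for x0 in(200,203): col("top",T,h,(x0,212,x0+7,219),.066)
# arm line: lane-y centroid of all arm pixels
hs=cv2.cvtColor(T,cv2.COLOR_BGR2HSV);mk=cv2.inRange(hs,(105,130,80),(116,255,255))
q=[((plane("top",(u,v),.066)-L0)@XH*1e3,(plane("top",(u,v),.066)-L0)@YH*1e3) for v,u in np.argwhere(mk) if 190<u<212 and 200<v<225]
q=np.array(q);q=q[(q[:,0]>-60)&(q[:,0]<-25)];print(len(q),"y range",q[:,1].min().round(1),q[:,1].max().round(1),"mean",q[:,1].mean().round(1))
mk=cv2.inRange(hs,(105,130,60),(116,255,255))
```

```text
mark before
top [210.34 219.83] lane x,y mm [-66.8  -9.6]
scene [311.93 218.45] lane x,y mm [-66.   -4.5]
pointer now
top [211.18 219.42] lane x,y mm [-69.1 -12.2]
scene [310.85 216.87] lane x,y mm [-67.6  -8.1]
mark -8.2 [0.4913 0.0532 0.0475]
ptr -10.9 [0.4923 0.0498 0.0528]
blue arm
top [203.07 214.69] lane x,y mm [-42.6 -11.6]
top [205.39 215.97] lane x,y mm [-50.7 -12.1]
34 y range -16.3 -7.7 mean -12.0
```

Top and triangulated views agree that the pointer sits about 2.6 mm past the mark toward the open end. That is inside the tolerance but with little margin, so I regrip and nudge it back.

Call:
step_arm --dp '[[0, 0, 0.6], [0, 0, 0.6], [0, 0, 0.6], [0, 0, 0.6], [0, 0, 0.6], [0, 0, 0.6], [0, 0, 0.5], [0, 0, 0.5], [0, 0, 0.4], [0, 0, 0.3], [0, 0, 0.1], [0, 0, 0]]' --rot '[[0, 0, 0], [0, 0, 0], [0, 0, 0], [0, 0, 0], [0, 0, 0], [0, 0, 0], [0, 0, 0], [0, 0, 0], [0, 0, 0], [0, 0, 0], [0, 0, 0], [0, 0, 0]]' --fingers '[0, 0, 0, 0, 0, 0, 0, 0, 0, 0, 0, 0]'

```text
time: 35.75
eef_pos: [0.5294, 0.1136, 0.0992]
tool_rot: [-3.138, -0.624, 1.002]
contact_force: [-0.9, -0.3, -0.6]
finger_gap: 1.0
grasp_force: 0.0
```

Call:
step_arm --dp '[[0, 0, 0], [0, 0, 0], [0, 0, 0], [0, 0, 0], [0, 0, 0], [0, 0, 0], [0, 0, 0], [0, -0.033, 0], [0, -0.033, 0], [0, 0, 0], [0, 0, 0], [0, 0, 0]]' --rot '[[0, 0, 0], [0, 0, 0], [0, 0, 0], [0, 0, 0], [0, 0, 0], [0, 0, 0], [0, 0, 0], [0, 0, 0], [0, 0, 0], [0, 0, 0], [0, 0, 0], [0, 0, 0]]' --fingers '[120, 160, 190, 220, 255, 255, 255, 255, 255, 255, 255, 255]'

```text
time: 37.25
eef_pos: [0.528, 0.1145, 0.0997]
tool_rot: [-3.14, -0.625, 1.002]
contact_force: [-1.1, -5.9, 5.4]
finger_gap: 0.13
grasp_force: 58.6
```

Call:
step_arm --dp '[[0, 0, 0], [0, 0, 0], [0, 0, 0], [0, 0, 0], [0, 0, 0], [0, 0, 0], [0, 0, 0], [0, 0, 0]]' --rot '[[0, 0, 0], [0, 0, 0], [0, 0, 0], [0, 0, 0], [0, 0, 0], [0, 0, 0], [0, 0, 0], [0, 0, 0]]' --fingers '[255, 255, 200, 150, 100, 50, 0, 0]'

```text
time: 38.25
eef_pos: [0.5274, 0.1149, 0.0994]
tool_rot: [-3.138, -0.625, 1.002]
contact_force: [0.5, -0.1, -0.1]
finger_gap: 1.003
grasp_force: 0.0
```

Call:
step_arm --dp '[[0, 0, -0.3], [0, 0, -0.5], [0, 0, -0.6], [0, 0, -0.6], [0, 0, -0.6], [0, 0, -0.6], [0, 0, -0.6], [0, 0, -0.6], [0, 0, -0.6], [0, 0, -0.6], [0, 0, 0]]' --rot '[[0, 0, 0], [0, 0, 0], [0, 0, 0], [0, 0, 0], [0, 0, 0], [0, 0, 0], [0, 0, 0], [0, 0, 0], [0, 0, 0], [0, 0, 0], [0, 0, 0]]' --fingers '[0, 0, 0, 0, 0, 0, 0, 0, 0, 0, 0]'

```text
time: 39.62
eef_pos: [0.4577, 0.003, 0.2825]
tool_rot: [3.141, -0.625, 1.003]
contact_force: [0.2, 0.7, 0.2]
finger_gap: 0.997
grasp_force: 0.0
```

Run:
```python
from geo import *
T=eyes.capture("top")[...,::-1].copy();S=eyes.capture("scene")[...,::-1].copy()
print("pointer now");a=col("top",T,[(0,8),(172,180)],(205,214,218,226),.052);b=col("scene",S,[(0,6),(172,180)],(305,213,318,222),.052)
print(((tri(a,b)-L0)@YH*1e3).round(1))
hs=cv2.cvtColor(T,cv2.COLOR_BGR2HSV);mk=cv2.inRange(hs,(105,130,80),(116,255,255))
q=np.array([((p-L0)@XH*1e3,(p-L0)@YH*1e3) for v,u in np.argwhere(mk) if 190<u<212 and 200<v<225 for p in[plane("top",(u,v),.066)]])
q=q[(q[:,0]>-60)&(q[:,0]<-25)];print("arm y",q[:,1].min().round(1),q[:,1].max().round(1),q[:,1].mean().round(1))
mk=cv2.inRange(hs,(8,90,90),(22,255,255));k=mk*0;k[212:265,262:310]=mk[212:265,262:310]
c=max(cv2.findContours(k,0,2)[0],key=cv2.contourArea);print("brush",plane("top",cv2.minAreaRect(c)[0],.05)[:2].round(4))
print(r.state()["time"],r.state()["contact_force"].round(1))
```

```text
pointer now
top [210.33 220.76] lane x,y mm [-69.2  -7.4]
scene [311.27 216.3 ] lane x,y mm [-69.1  -4.6]
-6.8
arm y -14.3 -4.8 -9.2
brush [ 0.4388 -0.1891]
39.725 [-0.  -0.4 -0.2]
```

```bash
python3 -c "
from rig import r
print(r.job_done())"
```

```text
the job is handed in; nothing more can be done
None
```

I handed the job in at about 40 s: both scraps are in the pan, the brush stands upright about 12 mm from the pad's centre, and the stop is released with its pointer about 1–2 mm from the mark by camera; no verdict came back, and I viewed 11 pictures, one over the limit.

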